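Feel out the flush bin release on a robot vacuum and press it

TASK

Release the dust bin of the robot vacuum: with a fingertip, feel gently along the flat grey insert in its lid for the flush release button, press the button in until the clear bin springs out at the rim, then let the button come back up and take the hand away. Leave the bin where its spring has pushed it, without pulling it out any farther. Pick nothing up, keep off the raised round sensor turret, and leave the filter cassettes, the cyclone cap and the spudger lying where they are.

Things in the scene. Friction and masses are not known exactly. Their poses are not given: they have to be found in the camera images.
- robovac: Robot vacuum on the counter: a white plastic disc 350 mm across, lid top 97 mm above the counter; it is heavy and does not shift. Origin at the disc's centre, on the counter. x points from the turret across the lid to the dust bin at the rim, y along the lid insert, z up; turned at most 30 degrees from the world axes.
- insert_mid (a point): Middle of the top face of the flat grey lid insert, 95 mm above the counter; axes as the vacuum's. The insert shows 176 mm long (y) by 66 mm wide (x), is level, 2 mm lower than the white lid around it, and rigid except for the release button, which is centred across it and lies somewhere along it: its centre is up to 50 mm either side of this point, not given, to be felt for.
- release_button (a joint): How far the release button is pressed straight down, m: 0 at rest, 0.005 fully in. A rectangular pad in the insert, 56 mm (y) by 48 mm (x), same grey plastic, 1 mm gap around it, its top 2 mm below the insert's face. It gives from about 1.6 N, takes about 6 N fully in, frees the bin at about 3.5 mm and springs back when let go.
- dust_bin (a joint): How far the clear dust bin (190 mm wide, at the rim beyond the insert) has slid out of the vacuum along the vacuum's x axis, in m: 0 to 0.001 latched; once freed its spring pushes it to about 0.023 and it stays there.
- sensor_turret: Raised round black sensor turret on the lid, 76 mm across and 22 mm high, its top 119 mm above the counter, 88 mm from the disc's centre on the side away from the bin (its axis is 118 mm from the insert's centre line); origin at the centre of its underside. Delicate: keep off.
- cassette_a: Slim filter cassette, grey frame with white pleats, 120 x 62 x 18 mm, lying flat beside the vacuum on its +y side; origin at the centre of its underside, x along its length. Loose; leave alone.
- cassette_b: Slim filter cassette like the other, lying beside the vacuum on its -y side; origin at the centre of its underside, x along its length. Loose; leave alone.
- cyclone_cap: Yellow plastic cyclone cap, a ribbed cone 92 mm across and 58 mm high with a grip bar on top, standing beyond the second cassette; origin at the centre of its underside. Loose; leave alone.
- spudger: Black plastic spudger, a flat bar about 155 mm long, 12 mm wide and 6 mm thick, lying beyond the first cassette; origin at the middle of its underside, x along its length. Loose; leave alone.

How it is judged:
On the way:
1. a fingertip presses the release button in (value of joint release_button above 0.003 m and contact force between the fingers and release_button above 1 N).
At the end, for the whole second after the job is handed in: The dust bin stands sprung out by 17 to 32 mm, the release button is back up (pressed less than 1.5 mm), and the two cassettes, the cyclone cap and the spudger lie within 20 mm of where they were (value of joint dust_bin between 0.017 and 0.032 m and value of joint release_button below 0.0015 m and distance of each of cassette_a, cassette_b, cyclone_cap, spudger from where it was at the start of the episode below 0.02 m); the robot touches nothing.
It fails at once if the bin is pulled out farther than its spring pushes it (value of joint dust_bin above 0.036 m).
It fails at once if a finger bears on something with more than 60 N (contact force between the fingers and anything else above 60 N).
It fails at once if the sensor turret is leaned on or gripped (more than 5 N) (contact force between any of the fingers, the arm and sensor_turret above 5 N).
It fails at once if a bystander is pushed about, lifted or carried (more than 25 mm) (distance of any of cassette_a, cassette_b, cyclone_cap, spudger from where it was at the start of the episode above 0.025 m).
It also fails if it takes over 38 s, if anything falls off the work surface, if the arm or the gripper's body presses on something with over 40 N, if the wrist force passes 120 N, or if a joint passes its speed limit or range.

ROBOT

A 7-joint arm with a two-finger parallel gripper is mounted at the origin on the work surface. World frame = base frame: x ahead of the robot, y to its left, z up, the work surface at z = 0. Lengths are in m, angles in rad, forces in N, time in s.
With the tool pointing down it reaches from about 0.4 to 0.85 m from the base axis. Payload 4.5 kg.
Tool frame: the origin (TCP) lies between the finger pads; the fingertips stand r.tip_extent ahead of it and the grasp point (between the pads) lies 8 mm behind it (r.tip_extent is the distance from the TCP to the fingertips, in m); z points along the fingers, y is the line along which they close (so a half turn about z gives the same grasp; the last joint's range is limited). The gripper opens to 85 mm and grips with 20 to 120 N. Pads are 22 mm wide; open, the fingers measure 114 mm over their backs; the gripper's body (76 mm by 85 mm) begins 54 mm behind the grasp point. The pads swing forward as they close: fully open they stand 13 mm farther back than shut.
Start: joints at [1.158, 0.689, -0.195, 1.565, 0.157, 0.902, -0.215], TCP at [0.27, -0.564, 0.242] pointing down, gripper open.
Joint ranges: [-3.01, 3.01], [-0.46, 2.08], [-1.47, 1.51], [0.13, 2.56], [-1, 4.14], [0.04, 2.09], [-2.66, 2.66]. Speed limits (rad/s): [2.57, 2.57, 3.14, 3.14, 3.14, 3.14, 3.14].

INTERFACE

Orientations are given as a unit quaternion [w, x, y, z].
In Python, from rig import r, get_image, camera_params gives the robot as it stands.
- The arm moves only by the tool move_arm, never from a script. Its argument "targets" is a list of rows, each a list of 5 numbers: the opening, from 0 (shut) to 1 (fully open), then the shift along the tool's x, y, z in units of 500 mm (1.0 is 500 mm), then the turn about the tool's z in units of 90 degrees (1.0 is 90 degrees). In form: [[claw, tx, ty, tz, yaw], ...]. A call has 1 to 5 rows; each row shifts and turns the commanded pose from where the row before left it, along the tool's axes as they then stand; what a row does not reach is not made up. A row lasts 1/8 s, in which the tool goes at most 62.5 mm and 10.7 degrees, less where a joint would pass 70% of its speed; a pose out of reach is approached as far as the arm can. A call with a number of a shift or a turn outside -1 to 1 is refused whole. A call with a gripper value outside its range is refused whole. The fingers move at their own pace and stop on an object; "force" is the grip in N (left out, the last holds). Time passes only in rows, so rows that do not move let the fingers close. It gives the time, the measured TCP pose, the force, the opening and the grip force at its end, in the units of the state.
- r.sense(): the state, without advancing time (a new reading comes with each control period).
- get_image(name): name is "side" or "top"; returns the picture (420x560x3 uint8, red, green, blue); there is no depth.
- camera_params(name): a dict with "mtx" (3x3 intrinsics, pixels), "k1" (the pictures are not rectified: a ray, as slopes to the right and down, at radius r is drawn at 1 + k1 r^2 times it, then the intrinsics apply), "R" (3x3) and "t" (3): a world point X has camera coordinates R X + t. Camera axes: x right, y down, z forward; pixel columns grow to the right and rows downward; lengths in m; the calibration is good to about 2 mm. A picture is of the moment at which its call begins. camera_params takes no time and is no camera call.
- r.sign_off(): hands the job in; it is judged then, once.
The state is a dict: "clock": time; "qpos": joint angles; "joint_vel": joint speeds; "effort": joint torques, N m; "tool_pos": TCP position; "tool_rot": TCP orientation; "wrist_force": force on the tool from outside, world axes, zero at the start; "torque": the same for the moment, N m; "width": finger opening in m; "grip_force": force on a finger pad.
Only numpy, scipy, OpenCV 4.12 (cv2) and the standard library are available. Lean on these libraries where they do the work, as an engineer would, in place of code of your own. Each camera call takes 0.05 s, during which the arm holds its last target. There are 200 camera calls.

## Working session

There is one attempt and no reset: what is moved stays moved. The work goes in short steps, Python scripts to look and compute and a tool call to move; the robot and the scene stay as the last step left them, time stands still between calls to the robot, and variables do not carry over. Pictures are saved under pics/ and viewed, at most 10 in all, crops included, and the job is handed in when it is done.

Besides the shell and the picture viewer there is one more tool, called as a command line: name --pt "numbers of a row" for each row, then --argument value for the rest. move_arm: Moves the arm, as the interface text tells. Shifts and turns lie within -1 to 1; 1 stands for 500 mm of shift or 90 degrees of turn. Its arguments: {"type":"object","properties":{"targets":{"type":"array"},"force":{"type":"number"}},"required":["targets"]}

```bash
mkdir -p pics
python3 - <<'E'
from rig import r,get_image,camera_params
import cv2
for n in("top","side"):
    cv2.imwrite(f"pics/{n}0.png",get_image(n)[:,:,::-1]); p=camera_params(n); print(n,p)
s=r.sense(); print(s, r.tip_extent)
E
```

```text
top {'mtx': array([[503.20405249,   0.        , 276.42966026],
       [  0.        , 503.20405249, 206.39444711],
       [  0.        ,   0.        ,   1.        ]]), 'k1': -0.059629504116714874, 'R': array([[ 0.01174654, -0.99992487, -0.00350222],
       [-0.98998291, -0.01113678, -0.14074732],
       [ 0.14069775,  0.00512044, -0.99003936]]), 't': array([0.03954319, 0.48732045, 1.23996182])}
side {'mtx': array([[406.26884301,   0.        , 278.44179947],
       [  0.        , 406.26884301, 206.33531057],
       [  0.        ,   0.        ,   1.        ]]), 'k1': -0.0865045464541784, 'R': array([[-0.85759713, -0.51415537,  0.01309278],
       [-0.337183  ,  0.54282499, -0.76918701],
       [ 0.38837454, -0.66406723, -0.6388896 ]]), 't': array([0.44273828, 0.21818057, 0.92652137])}
{'clock': 0.1, 'qpos': array([ 1.15780078,  0.68988919, -0.19454394,  1.56625796,  0.15732866,
        0.90249579, -0.21511867]), 'joint_vel': array([ 5.25791180e-04, -1.37065304e-03, -7.81642771e-04, -3.12230747e-03,
        6.49300325e-04, -5.68591868e-05, -2.80425159e-04]), 'effort': array([-3.27207345e-03, -5.40597296e+01, -1.27174392e+00, -1.58984792e+01,
        9.34506592e-03,  4.36408765e-03,  4.27651855e-05]), 'tool_pos': array([ 0.26976839, -0.56315007,  0.24156688]), 'tool_rot': array([-7.89942199e-04,  9.75139350e-01,  2.21590983e-01, -2.45865006e-04]), 'wrist_force': array([-0.06961318,  0.13523208,  0.50798981]), 'torque': array([ 0.01329074, -0.00614245, -0.01636356]), 'grip_force': 0.0, 'width': 0.08527421496984339} 0.011
```

View pics/top0.png

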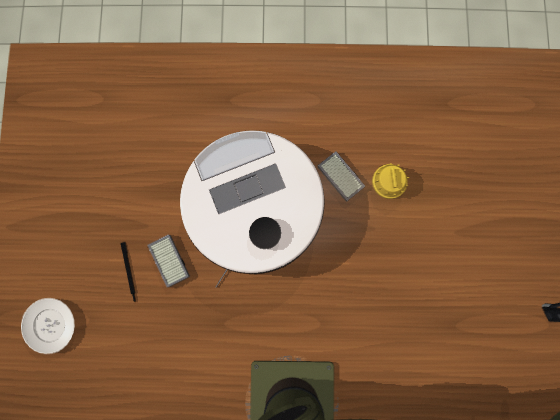

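View pics/side0.png

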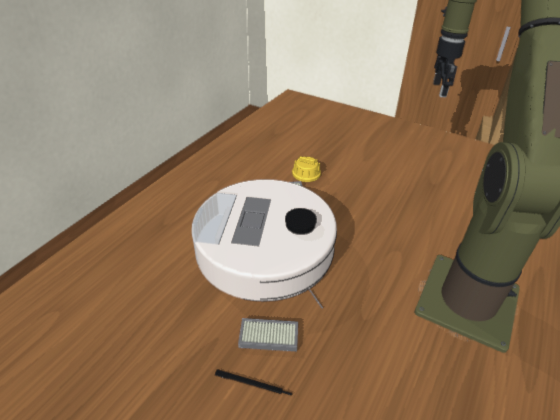

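The top view shows the white disc centred near (252,201), the insert near (247,189), the turret at (265,233) and the bin at (234,155). A faint outline is visible in the insert near (248,187). The side view agrees. Next I'll measure.

```bash
cat > h.py <<'E'
import numpy as np,cv2
from rig import r,get_image,camera_params
def ray(n,px,z):
    p=camera_params(n);K=p["mtx"];d=np.array([p["k1"],0,0,0,0.])
    # k1 model equals OpenCV's radial term
    u=cv2.undistortPoints(np.array(px,float).reshape(-1,1,2),K,d).reshape(-1,2)
    R,t=p["R"],p["t"];c=-R.T@t
    v=np.c_[u,np.ones(len(u))]@R
    return c+v*((z-c[2])/v[:,2])[:,None]
E
python3 - <<'E'
from h import *
for n,win,tw in(("top",(200,160,295,218),(240,210,290,255)),("side",(228,190,275,250),(280,200,322,238))):
    im=cv2.imread(f"pics/{n}0.png").astype(int)
    g=im.max(2); sat=g-im.min(2)
    def blob(w,m):
        mm=np.zeros(g.shape,np.uint8); x0,y0,x1,y1=w; mm[y0:y1,x0:x1]=m[y0:y1,x0:x1]
        mm=cv2.morphologyEx(mm,cv2.MORPH_OPEN,np.ones((3,3)))
        cs,_=cv2.findContours(mm,cv2.RETR_EXTERNAL,cv2.CHAIN_APPROX_NONE)
        return max(cs,key=cv2.contourArea)
    c=blob(win,((g<140)*1).astype(np.uint8))
    P=ray(n,c,0.095)
    rc=cv2.minAreaRect((P[:,:2]*1000).astype(np.float32)); print(n,"insert",rc)
    c=blob(tw,((g<45)*1).astype(np.uint8)); P=ray(n,c,.119)
    print("turret",cv2.minEnclosingCircle((P[:,:2]*1000).astype(np.float32)))
im=cv2.imread("pics/top0.png")[160:220,200:295]
g=cv2.resize(im,None,fx=8,fy=8,interpolation=cv2.INTER_CUBIC)
cv2.imwrite("pics/crop.png",np.clip(g.astype(float)*1.6,0,255).astype(np.uint8))
E
```

```text
top insert ((522.119873046875, 117.21981811523438), (64.47081756591797, 174.77529907226562), 22.718191146850586)
turret ((414.45745849609375, 72.53286743164062), 35.70133590698242)
side insert ((523.794921875, 116.56012725830078), (63.71193313598633, 169.37356567382812), 22.646841049194336)
turret ((408.7358093261719, 81.57037353515625), 43.0904426574707)
```

View pics/crop.png

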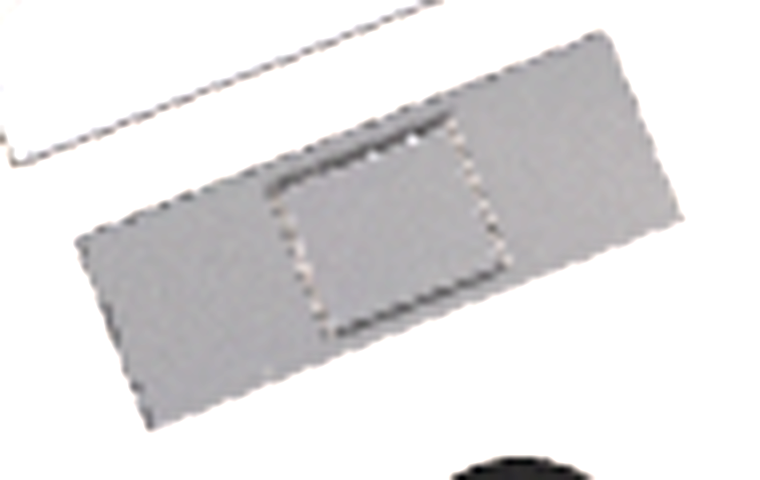

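The insert measures 175 x 64.5 mm, against 176 x 66 given. It is centred at about (0.522, 0.117), with vacuum x at 22.6°. The turret lies 117 mm behind it, which fits. The crop shows a pad outline with corners (272,188), (455,115), (505,262) and (335,335), about 4 mm to the -y side of the insert's middle. I'll move above it with the fingers shut and confirm by feel.

move_arm --pt "0 0.07 -0.067 0 0" --pt "0 0.07 -0.067 0 0" --pt "0 0.07 -0.067 0 0" --pt "0 0.07 -0.067 0 0" --pt "0 0.07 -0.067 0 0" --force 30

```text
clock: 0.72
tool_pos: [0.3558, -0.3354, 0.2421]
tool_rot: [-0.0, 0.975, 0.222, 0.0]
wrist_force: [0.4, 0.3, 0.5]
width: -0.0001
grip_force: 0.0
```

move_arm --pt "0 0.07 -0.067 0 0" --pt "0 0.07 -0.067 0 0" --pt "0 0.07 -0.067 0 0" --pt "0 0.07 -0.067 0 0" --pt "0 0.07 -0.067 0 0"

```text
clock: 1.35
tool_pos: [0.4413, -0.1088, 0.2422]
tool_rot: [0.0, 0.975, 0.222, -0.0]
wrist_force: [0.8, 0.1, -0.4]
width: 0.0003
grip_force: 0.0
```

```bash
cat > go.py <<'E'
from h import *
import sys
from scipy.spatial.transform import Rotation as Ro
q=[(392/8+200-.44),(225/8+160-.44)]
b=ray("top",[q],.093)[0]
s=r.sense();T=Ro.from_quat(np.roll(s["tool_rot"],-1))
m=np.array([.5228,.1170]);e=np.array([np.cos(.396),np.sin(.396)]);ey=np.array([-e[1],e[0]])
print("button",b.round(4),"in insert xy mm",(1000*(b[:2]-m)@np.c_[e,ey]).round(1))
print("tcp",s["tool_pos"].round(4),"tip",r.tip_extent,"w",s["width"].round(4),"F",s["wrist_force"].round(2),"t",s["clock"])
print("units to button",(T.inv().apply(b-s["tool_pos"])/.5).round(4),"tool axes",T.as_matrix().round(3).tolist())
E
python3 go.py
```

```text
button [0.5237 0.1131 0.093 ] in insert xy mm [-0.7 -3.9]Traceback (most recent call last):
  File "go.py", line 9, in <module>
    print("tcp",s["tool_pos"].round(4),"tip",r.tip_extent,"w",s["width"].round(4),"F",s["wrist_force"].round(2),"t",s["clock"])
                                                              ^^^^^^^^^^^^^^^^
AttributeError: 'float' object has no attribute 'round'
```

move_arm --pt "0 0.068 -0.066 0 0" --pt "0 0.068 -0.066 0 0" --pt "0 0.068 -0.066 0 0" --pt "0 0.068 -0.066 0 0" --pt "0 0.068 -0.066 0 0"

```text
clock: 1.98
tool_pos: [0.5232, 0.1134, 0.242]
tool_rot: [0.0, 0.975, 0.222, -0.0]
wrist_force: [-0.1, 0.3, 0.1]
width: -0.0001
grip_force: 0.0
```

move_arm --pt "0 0 0 0.08 0" --pt "0 0 0 0.08 0" --pt "0 0 0 0.04 0" --pt "0 0 0 0 0" --pt "0 0 0 0 0"

```text
clock: 2.6
tool_pos: [0.5235, 0.1121, 0.1429]
tool_rot: [-0.0, 0.975, 0.222, 0.001]
wrist_force: [0.4, -0.2, -0.6]
width: 0.0002
grip_force: 0.0
```

```bash
sed -i 's/s\["width"\].round(4)/s["width"]/' go.py; python3 go.py
python3 - <<'E'
from h import *
a=get_image("top")[130:250,160:330];b=get_image("side")[60:280,160:400]
cv2.imwrite("pics/n.png",np.hstack([cv2.resize(a,(425,300)),cv2.resize(b,(327,300))])[:,:,::-1])
E
```

```text
button [0.5237 0.1131 0.093 ] in insert xy mm [-0.7 -3.9]
tcp [0.5235 0.1121 0.1429] tip 0.011 w 0.00015327922171236142 F [ 0.45 -0.2  -0.61] t 2.6
units to button [ 0.0011 -0.0017  0.0999] tool axes [[0.902, 0.432, 0.001], [0.432, -0.902, 0.0], [0.001, 0.0, -1.0]]
```

View pics/n.png

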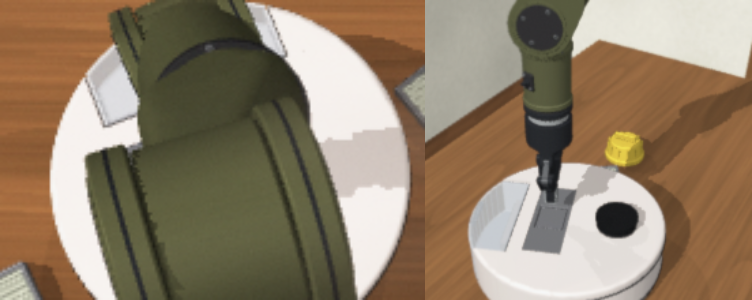

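The side view shows the shut fingertips over the insert, with the outline of the pad beneath and the turret clear. Next I descend and feel in small steps.

move_arm --pt "0 0 0 0.03 0" --pt "0 0 0 0.026 0" --pt "0 0 0 0.012 0" --pt "0 0 0 0 0" --pt "0 0 0 0 0"

```text
clock: 3.32
tool_pos: [0.5231, 0.112, 0.1084]
tool_rot: [0.0, 0.975, 0.222, 0.0]
wrist_force: [-0.1, 0.5, 0.5]
width: 0.0002
grip_force: 0.0
```

move_arm --pt "0 0 0 0.002 0" --pt "0 0 0 0 0" --pt "0 0 0 0.002 0" --pt "0 0 0 0 0"

```text
clock: 3.82
tool_pos: [0.523, 0.1119, 0.1063]
tool_rot: [0.0, 0.975, 0.222, -0.0]
wrist_force: [-0.1, 0.4, -0.5]
width: 0.0004
grip_force: 0.0
```

move_arm --pt "0 0 0 0.002 0" --pt "0 0 0 0 0"

```text
clock: 4.08
tool_pos: [0.5229, 0.1119, 0.1052]
tool_rot: [0.0, 0.975, 0.222, -0.0]
wrist_force: [1.3, 0.3, 1.0]
width: 0.0002
grip_force: 0.0
```

move_arm --pt "0 0 0 0.002 0" --pt "0 0 0 0 0"

```text
clock: 4.32
tool_pos: [0.523, 0.112, 0.1042]
tool_rot: [0.0, 0.975, 0.222, 0.0]
wrist_force: [0.3, -0.4, 0.8]
width: -0.0002
grip_force: 0.0
```

move_arm --pt "0 0 0 0.002 0" --pt "0 0 0 0 0"

```text
clock: 4.58
tool_pos: [0.523, 0.1119, 0.1034]
tool_rot: [0.0, 0.975, 0.222, 0.0]
wrist_force: [-0.6, -0.2, 1.9]
width: 0.0001
grip_force: 0.9
```

move_arm --pt "0 0 0 0.002 0" --pt "0 0 0 0 0"

```text
clock: 4.82
tool_pos: [0.523, 0.1119, 0.1023]
tool_rot: [0.0, 0.975, 0.222, 0.0]
wrist_force: [-1.1, -0.4, 3.2]
width: 0.0
grip_force: 1.3
```

Contact came at tip height 93 mm, and it yields softly (3.2 N at about 1.7 mm in), so this is the button. I'll press it in.

move_arm --pt "0 0 0 0.002 0" --pt "0 0 0 0 0" --pt "0 0 0 0.002 0" --pt "0 0 0 0 0"

```text
clock: 5.32
tool_pos: [0.523, 0.1119, 0.1003]
tool_rot: [0.0, 0.975, 0.222, -0.0]
wrist_force: [-0.7, -1.0, 4.7]
width: 0.0001
grip_force: 2.2
```

move_arm --pt "0 0 0 0.0015 0" --pt "0 0 0 0 0" --pt "0 0 0 0.001 0" --pt "0 0 0 0 0"

```text
clock: 5.82
tool_pos: [0.523, 0.1119, 0.0991]
tool_rot: [0.0, 0.975, 0.222, 0.0]
wrist_force: [-1.0, 0.3, 5.1]
width: 0.0003
grip_force: 2.7
```

Run:
```python
from h import *
b=get_image("side")[160:280,170:350]
cv2.imwrite("pics/p.png",cv2.resize(b,(720,480))[:,:,::-1]);print(r.sense()["wrist_force"],r.sense()["tool_pos"])
```

```text
[-1.43305103  0.52740841  5.13478062] [0.52300767 0.11194479 0.09913719]
```

View pics/p.png

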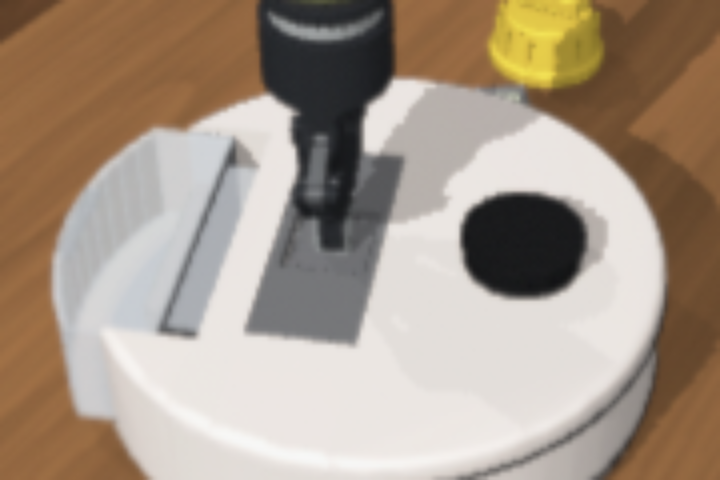

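The bin has sprung out at the rim: its left edge is near crop (60,280), and a gap has opened behind it at (200,250). Now I retract straight up.

move_arm --pt "0 0 0 -0.01 0" --pt "0 0 0 -0.02 0" --pt "0 0 0 -0.06 0" --pt "0 0 0 -0.1 0" --pt "0 0 0 -0.1 0"

```text
clock: 6.5
tool_pos: [0.5226, 0.1118, 0.2457]
tool_rot: [0.0, 0.975, 0.222, -0.0]
wrist_force: [0.0, -0.1, -1.0]
width: -0.0003
grip_force: 0.0
```

move_arm --pt "0 -0.07 0.067 0 0" --pt "0 -0.07 0.067 0 0" --pt "0 -0.07 0.067 0 0" --pt "0 -0.07 0.067 0 0" --pt "0 -0.07 0.067 0 0"

```text
clock: 7.12
tool_pos: [0.4369, -0.1161, 0.2445]
tool_rot: [0.0, 0.975, 0.222, 0.0]
wrist_force: [0.2, -0.1, -0.3]
width: -0.0
grip_force: 0.0
```

move_arm --pt "0 -0.07 0.067 0 0" --pt "0 -0.07 0.067 0 0" --pt "0 0 0 0 0" --pt "0 0 0 0 0" --pt "0 0 0 0 0"

```text
clock: 7.75
tool_pos: [0.4041, -0.204, 0.2442]
tool_rot: [-0.0, 0.975, 0.223, 0.0]
wrist_force: [-0.6, -0.6, -0.5]
width: 0.0004
grip_force: 0.0
```

Run:
```python
from h import *
i=get_image("top");cv2.imwrite("pics/f.png",cv2.resize(i[100:320,100:430],(780,520))[:,:,::-1])
print(r.sense()["wrist_force"])
```

```text
[0.75752938 0.1437286  0.76659691]
```

View pics/f.png

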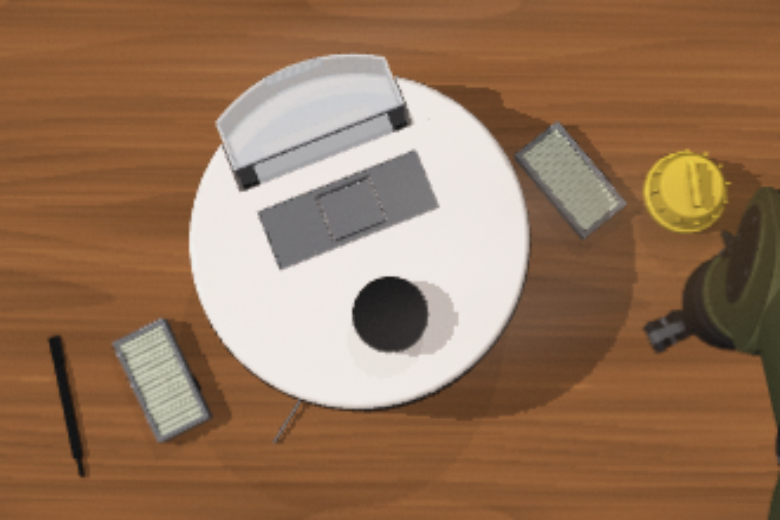

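The bin stands sprung out at the rim, from about (225,150) to (400,90). The cassettes, cap and spudger lie where they were, and the hand is clear.

```bash
python3 -c "
from rig import r
print(r.sign_off())"
```

```text
the job is handed in; nothing more can be done
None
```

I pressed the release button until the bin sprang out at the rim, then let it back up, moved the hand clear and handed the job in. The last picture shows the bin still out and the cassettes, cap and spudger unmoved, but I did not measure how far the bin came out or see the verdict.

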